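# Secure the spice locker for the road

## Task

Get the spice locker ready for driving: push its door fully shut until it seats on its catch, then slide the travel brace's leg along the top of the locker until its yellow pointer is in line with the red mark. Holding the leg at the mark, squeeze the red cam lever fully closed against the grip post without letting the leg wander from the mark, and finish still gripping the leg with the lever closed. Do not knock the mug, the tin or the roll of tape.

Things in the scene. Friction and masses are not known exactly. Their poses are not given: they have to be found in the camera images.
- locker: Plywood spice locker, fixed to the worktop: 150 deep (x) x 260 wide (y) x 150 high. Origin: centre of its underside; its x points into it (away from the open front), y to its left as seen from the front, z up. An aluminium guide rail (18 wide, 6 high) lies along y on the middle of its top (locker x = 0).
- door (a joint): Plywood door on the locker's front, upright hinge at the left. 0 rad = shut and seated; positive = free edge swung out towards -x (the robot). It stays where it is left; a sprung roller catch resists (about 8 N at the free edge, more nearer the hinge) over the last 0.08 rad, then draws it to 0. A 35 mm knob sits on it 165 from the hinge at z = 54.
- lever (a joint): Red cam lever on the leg, left of the grip post; pivot axis along locker x, 25 above the locker top, 11 left of the pointer. 0 rad = closed (upright, at its stop), positive = leaning out to the left, at most 0.45. It stays where it is left and takes about 5 N at its tip to swing, more than it takes to slide the leg: pushing on the lever alone shifts the leg.
- leg_pointer (a point): Tip of the yellow pointer on the leg, 31 mm in front of the rail's centre line, 8.5 above the locker top.
- mark: Red mark on the front part of the locker's top, a fixed bar 24 (x) x 4 (y) x 4 high; origin: centre of its underside. Axes as the locker's. The leg is at the mark when the pointer's y in this frame is 0.
- mug_1: White mug (bystander), 80 x 113 x 91, left of the locker; origin at the centre of its underside.
- tin_1: Food tin (bystander), 58 across, 72 high, right of the locker; origin at the centre of its underside.
- tape_1: Roll of black tape (bystander), 62 x 60 x 19, lying in front of the locker on the right; origin at the centre of its underside.
- door_hinge (a point): Point on the door's hinge line at mid-height, at locker x = -75, y = +120, z = 79. The door reaches 179 mm from this line, is 14 thick (outside of it) and stands from z = 18 to 140; shut, its outer face is at locker x = -89 and it covers y = +120 to -59.
- leg_tongue (a point): Lower end of the leg's tongue, a flat tab 16 wide and 4 thick that hangs 33 below the locker top in front of the door line (locker x = -98), 35 to the right of the pointer. A flat arm (16 wide, top 15 above the locker top) joins it to the leg.
- lever_tip (a point): Round red tip of the lever, a bar 12 in diameter and 24 long (along locker x), 42 from the pivot; this point is its centre. Lever closed: tip centre 67 above the locker top, its outer face 17 left of the pointer's line, so post and tip measure 34 mm over their outer faces; about 52 with the lever fully open.
- grip_post (a point): Centre of the top of the black upright grip post fixed on the leg, 24 (x) x 12 (y) mm. The post stands from 16 to 74 above the locker top on the rail's centre line; its right-hand (outer) face is 17 to the right of the pointer's line, its left face 5 to the right of it.
- leg: Sliding aluminium leg of the travel brace; slides along locker y only. Origin: level with the locker top, on the rail's centre line, in line with the pointer; axes as the locker's. Home is on the right, at locker y = -75; it can slide 135 to the left. It slides stiffly (about 2 N) and stays where it is left.

How it is judged:
By the outcome, as a careful person would: the job done as asked, in the order asked, and still so for the second after the job is handed in, while the arm keeps its last pose, push and grip.
It also fails if it takes over 48 s, if anything falls off the work surface, if the arm or the gripper's body presses on something with over 40 N, if the wrist force passes 120 N, or if a joint passes its speed limit or range.

## Robot

A 7-joint arm with a two-finger parallel gripper is mounted at the origin on a cart in front of the work surface, level with it; the furniture and walls round the work are solid. World frame = base frame: x ahead of the robot, y to its left, z up, the work surface at z = 0. Lengths are in m, angles in rad, forces in N, time in s.
With the tool pointing down it reaches from about 0.425 to 0.875 m from the base axis. Payload 9.9 kg.
Tool frame: the origin (TCP) lies midway between the tips of the shut fingers; the grasp point (between the pads) lies 19 mm behind it; z points along the fingers, y is the line along which they close (so a half turn about z gives the same grasp; the last joint's range is limited). The gripper opens to 85 mm and grips with 20 to 120 N. Pads are 22 mm wide; open, the fingers measure 114 mm over their backs; the gripper's body (76 mm by 85 mm) begins 54 mm behind the grasp point. The pads swing forward as they close: fully open they stand 13 mm farther back than shut.
Start: joints at [1.255, 0.576, 0.025, 1.437, -0.015, 1.129, -0.057], TCP at [0.155, -0.657, 0.196] pointing down, gripper open.
Joint ranges: [-2.76, 2.76], [-0.34, 2.15], [-1.52, 1.57], [0.19, 2.46], [-1.09, 4.23], [0.17, 1.99], [-2.82, 2.82]. Speed limits (rad/s): [2.22, 2.22, 3.01, 3.01, 3.14, 3.14, 3.14].

## Interface

Orientations are given as [roll, pitch, yaw] about the fixed x, y, z axes, in that order (R = Rz(yaw) Ry(pitch) Rx(roll)).
In Python, from rig import env, imaging, job_done gives the robot as it stands. The module is installed in compiled form; this text tells all that it offers.
- The arm moves only by the tool jog_arm, never from a script. Its argument "increments" is one flat list of numbers, 4 for each row, row after row: the shift along the tool's x, y, z in mm, then the turn about the tool's z in degrees. In form: [tx, ty, tz, yaw, tx, ty, tz, yaw, ...]. A call has 1 to 5 rows; each row shifts and turns the commanded pose from where the row before left it, along the tool's axes as they then stand; what a row does not reach is not made up. A row lasts 1/10 s, in which the tool goes at most 50 mm and 8.59 degrees, less where a joint would pass 70% of its speed; a pose out of reach is approached as far as the arm can. A call is refused whole if a number of a shift passes 50 or a number of a turn 8.59, either way. A call with a gripper value outside its range is refused whole. "fingers" is the finger opening in mm, from 0 to 85.4, set as the call begins (left out, the last holds). The fingers move at their own pace and stop on an object; "newtons" is the grip in N (left out, the last holds). Time passes only in rows, so rows that do not move let the fingers close. It gives the time, the measured TCP pose, the force, the opening and the grip force at its end, in the units of the state.
- env.read_state(): the state, without advancing time (a new reading comes with each control period).
- imaging.camera(name): name is "scene" or "top" or "wrist"; returns a dict with "image" (420x560x3 uint8, red, green, blue), "depth" (420x560 float32, m along the optical axis (not along the pixel's ray), 0 where there is no reading), "mtx" (3x3 intrinsics, pixels), "origin" and "orientation" of the camera in the world. Camera axes: x right, y up, looking along -z (the intrinsics and any distortion apply to the point x, -y, -z); pixel columns grow to the right and rows downward; lengths in m; the calibration is good to about 2 mm. A picture is of the moment at which its call begins.
- job_done(): hands the job in; it is judged then, once.
The state is a dict: "t": time; "q": joint angles; "joint_velocities": joint speeds; "tau": joint torques, N m; "position": TCP position; "ee_rot": TCP orientation; "ft_force": force on the tool from outside, world axes, zero at the start; "ft_torque": the same for the moment, N m; "grip_width": finger opening in m; "finger_force": force on a finger pad.
Only numpy, scipy, OpenCV 4.12 (cv2) and the standard library are available. Lean on these libraries where they do the work, as an engineer would, in place of code of your own. Each camera call takes 0.05 s, during which the arm holds its last target. There are 200 camera calls.

## Working session

There is one attempt and no reset: what is moved stays moved. The work goes in short steps, Python scripts to look and compute and a tool call to move; the robot and the scene stay as the last step left them, time stands still between calls to the robot, and variables do not carry over. Pictures are saved under pics/ and viewed, at most 11 in all, crops included, and the job is handed in when it is done.

Besides the shell and the picture viewer there is one more tool, called as name(argument=value, ...) on one line, values as JSON. jog_arm: Moves the arm, as the interface text tells. Its arguments: {"type":"object","properties":{"increments":{"type":"array","items":{"type":"number"}},"fingers":{"type":"number"},"newtons":{"type":"number"}},"required":["increments"]}

```bash
mkdir -p pics
cat > h.py <<'E'
import numpy as np,cv2
from rig import env,imaging
from scipy.spatial.transform import Rotation as Ro
def rot(o):
    o=np.array(o,float)
    if o.shape==(3,3): return o
    if o.size==4: print('quat?',o); return Ro.from_quat(o).as_matrix()
    return Ro.from_euler('xyz',o).as_matrix()
def shot(n):
    c=imaging.camera(n); c['R']=rot(c['orientation']); return c
def cloud(c):
    d=c['depth'];K=np.array(c['mtx']);v,u=np.mgrid[:d.shape[0],:d.shape[1]]
    p=np.stack([(u-K[0,2])/K[0,0]*d,-(v-K[1,2])/K[1,1]*d,-d],-1)
    w=p@c['R'].T+np.array(c['origin']); w[d==0]=np.nan; return w
def save(c,f): cv2.imwrite('pics/'+f,c['image'][:,:,::-1])
E
python3 - <<'E'
from h import *
print(env.read_state())
for n in ('scene','top'):
    c=shot(n); save(c,n+'0.png'); print({k:c[k] for k in c if k not in('image','depth','R')}); np.savez(n+'0.npz',w=cloud(c),im=c['image'])
E
```

```text
{'t': 0.0, 'q': array([ 1.25516603,  0.57648714,  0.0248737 ,  1.43790655, -0.01500328,
        1.12899403, -0.05647292]), 'joint_velocities': array([-6.54440534e-04, -6.60591799e-04, -8.67287196e-04, -3.51384707e-04,
        1.32670879e-03,  4.53485254e-04, -7.46857647e-05]), 'tau': array([ 3.43413531e-04, -7.65776396e+01,  2.25092925e+00, -2.85976624e+01,
        1.54743344e-02,  1.26297792e-02,  2.31457000e-05]), 'position': array([ 0.15495807, -0.65645336,  0.19527411]), 'ee_rot': array([-3.13998546e+00,  9.58329105e-05,  2.31865329e-01]), 'ft_force': array([ 0.46919816, -0.58968721, -0.12170136]), 'ft_torque': array([-0.0086829 ,  0.00226506, -0.02270857]), 'finger_force': 0.0, 'grip_width': 0.085532287094922}
{'mtx': array([[392.1848417 ,   0.        , 275.64356048],
       [  0.        , 392.1848417 , 210.7912245 ],
       [  0.        ,   0.        ,   1.        ]]), 'origin': array([0.03431193, 0.3447458 , 0.86954556]), 'orientation': array([ 0.693502  , -0.01112851, -2.07313068])}
{'mtx': array([[461.71113861,   0.        , 278.49290541],
       [  0.        , 461.71113861, 210.03806963],
       [  0.        ,   0.        ,   1.        ]]), 'origin': array([0.40796869, 0.04520412, 1.36148825]), 'orientation': array([ 0.12560895, -0.00722929, -1.58936393])}
```

View pics/scene0.png

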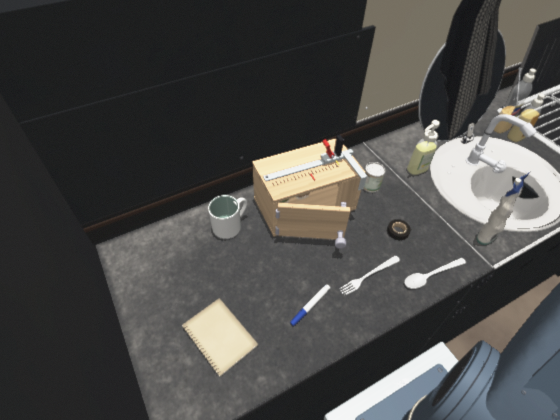

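View pics/top0.png

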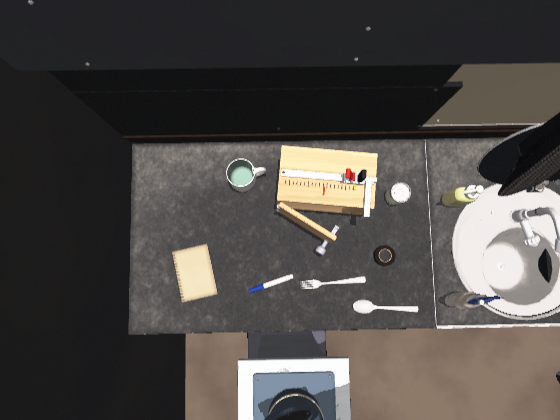

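The scene view shows the locker at about (305,185) with its door ajar, the red lever at (328,150), the post at (340,148), the mug at (226,215), the tin at (374,177) and the tape at (399,229). The top view shows the locker top at (280–377, 148–212), the mark at (324,190), the lever at (350,175), the post at (362,177) and the knob at (320,250).

Run:
```python
from h import *
for n in('scene','top'):
    D=np.load(n+'0.npz');w=D['w'];im=D['im'].astype(int)
    box=(w[...,0]>.3)&(w[...,0]<.8)&(abs(w[...,1])<.35)
    t=box&(abs(w[...,2]-.151)<.008)&(im[...,0]>120)&(im[...,0]-im[...,2]>25)
    t=cv2.morphologyEx(t.astype(np.uint8),cv2.MORPH_OPEN,np.ones((3,3)))>0
    nl,l,s,_=cv2.connectedComponentsWithStats(t.astype(np.uint8)); k=1+np.argmax(s[1:,4])
    P=w[l==k]; r=cv2.minAreaRect((P[:,:2]*1000).astype(np.float32)); print(n,'top z',np.median(P[:,2]),r,cv2.boxPoints(r).round())
    red=box&(im[...,0]>130)&(im[...,1]<70)&(im[...,2]<70)
    nl,l,s,_=cv2.connectedComponentsWithStats(red.astype(np.uint8))
    for i in range(1,nl):
        if s[i,4]>3: q=w[l==i]; print('red',s[i],np.nanmedian(q,0).round(4),np.nanmin(q,0).round(3),np.nanmax(q,0).round(3))
    yel=box&(im[...,0]>150)&(im[...,1]>130)&(im[...,2]<70); q=w[yel]
    print('yel',yel.sum(),np.nanmedian(q,0) if len(q) else '')
    tall=box&(w[...,2]>.19)&(w[...,2]<.26)&(im.sum(-1)<120); q=w[tall]; print('dark',len(q),np.nanmedian(q,0),np.nanmin(q,0),np.nanmax(q,0))
    door=box&(abs(w[...,2]-.139)<.006)&(w[...,0]<.62)
    print('door',[w[door][i].round(3) for i in (np.argmin(w[door][:,1]),np.argmax(w[door][:,1]),np.argmin(w[door][:,0]))])
    c=(250,125,400,270) if n=='top' else (230,120,420,260)
    cv2.imwrite(f'pics/{n}c.png',cv2.resize(D['im'][c[1]:c[3],c[0]:c[2],::-1],None,fx=4,fy=4,interpolation=2))
```

```text
scene top z 0.15109737363335807 ((649.3333740234375, -86.62516021728516), (237.49098205566406, 155.22991943359375), 84.01305389404297) [[ 560. -197.]
 [ 714. -213.]
 [ 739.   23.]
 [ 585.   40.]]
red [323 139   6   8  16] [ 0.6453 -0.1395  0.2189] [ 0.63  -0.148  0.216] [ 0.652 -0.136  0.221]
red [330 152   4   4   6] [ 0.6306 -0.1561  0.1825] [ 0.63  -0.162  0.181] [ 0.633 -0.152  0.188]
yel 0 
dark 5470 [0.7931129  0.05112271 0.22597892] [ 0.62521093 -0.34988662  0.1900026 ] [0.79774214 0.3499862  0.2599943 ]
door [array([ 0.561, -0.204,  0.137]), array([0.587, 0.039, 0.136]), array([ 0.478, -0.112,  0.134])]
top top z 0.15087933245618546 ((608.0525512695312, -79.68145751953125), (231.6876678466797, 67.91856384277344), 84.02596282958984) [[ 562. -191.]
 [ 630. -198.]
 [ 654.   32.]
 [ 586.   39.]]
red [346 169   9  12  76] [ 0.6416 -0.1481  0.2135] [ 0.631 -0.165  0.179] [ 0.654 -0.137  0.225]
yel 0 
dark 2491 [ 0.79305319 -0.00296617  0.22584386] [ 0.62702368 -0.34938803  0.19006695] [0.79542652 0.34977691 0.2599906 ]
door [array([ 0.561, -0.217,  0.139]), array([0.587, 0.037, 0.135]), array([ 0.48 , -0.115,  0.138])]
```

View pics/topc.png

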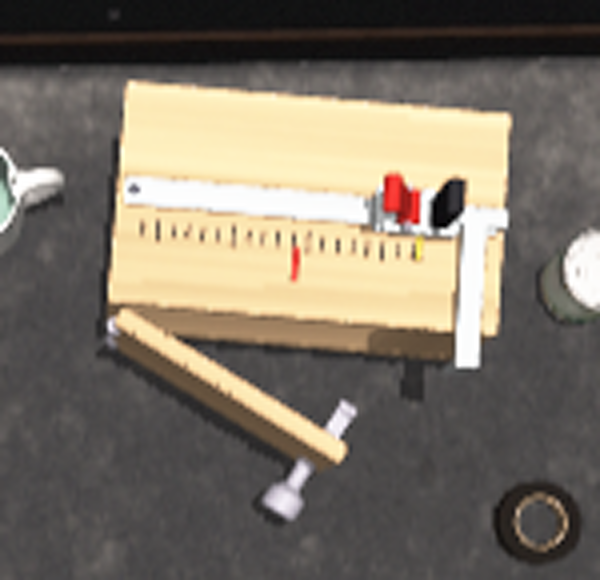

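View pics/scenec.png

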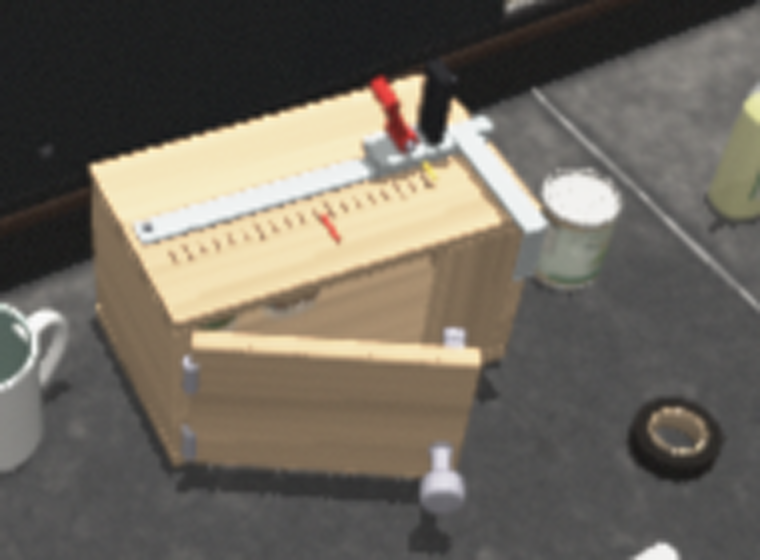

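The top crop shows the mark at (295,264), the pointer at (419,248), the lever tip at (393,186) and the post top at (452,190). In the scene crop, the mark is at (329,227), the pointer at (430,174), the lever tip at (380,86) and the post top at (437,70). I'll triangulate these and check the heights along the travel path.

```bash
cat >> h.py <<'E'
def ray(c,uv):
    K=np.array(c['mtx']);d=c['R']@np.array([(uv[0]-K[0,2])/K[0,0],-(uv[1]-K[1,2])/K[1,1],-1]);return np.array(c['origin']),d
def tri(a,b):
    A=np.zeros((3,3));B=np.zeros(3);g=[]
    for o,d in(a,b):
        n=d/np.linalg.norm(d);M=np.eye(3)-np.outer(n,n);A+=M;B+=M@o;g.append((M,o))
    p=np.linalg.solve(A,B);return p,max(np.linalg.norm(M@(p-o)) for M,o in g)
def onz(r,z): o,d=r;return o+d*(z-o[2])/d[2]
O=np.array([.649,-.098]);Y=np.radians(-6)
RL=np.array([[np.cos(Y),-np.sin(Y)],[np.sin(Y),np.cos(Y)]])
def loc(p): return (np.array(p[:2])-O)@RL
def wor(q): return RL@np.array(q)+O
E
python3 - <<'E'
from h import *
s=shot('scene');t=shot('top')
f=lambda p,o:((p[0]+.5)/4-.5+o[0],(p[1]+.5)/4-.5+o[1])
for n,a,b in (('mark',(295,264),(329,227)),('pointer',(419,248),(430,174)),('post',(452,188),(438,68)),('tip',(393,184),(380,86)),('knob',(283,500),(441,490)),('dooredgetop',(344,452),(479,355)),('hingetop',(124,312),(194,338)),('fl',(112,306),(177,322)),('fr',(497,334),(520,218)),('bl',(128,83),(92,163)),('br',(509,116),(425,73))):
    ra=ray(t,f(a,(250,125)));rb=ray(s,f(b,(230,120)));p,e=tri(ra,rb)
    print(n,p.round(4),'res',round(e,4),'loc',loc(p).round(4))
    if n in('mark','pointer','fl','fr','bl','br'): z={'mark':.154,'pointer':.1585}.get(n,.15);print('   onz',loc(onz(ra,z)).round(4),loc(onz(rb,z)).round(4))
w=cloud(t).reshape(-1,3);w2=cloud(s).reshape(-1,3);w=np.vstack([w,w2])
a=np.array([.155,-.657]);b=np.array([.44,-.15]);L=np.linalg.norm(b-a);d=(b-a)/L
v=w[:,:2]-a;al=v@d;pe=abs(v@np.array([-d[1],d[0]]))
for k in np.arange(-.05,L+.05,.05):
    m=(al>k)&(al<k+.05)&(pe<.11); 
    if m.any(): i=np.argmax(w[m][:,2]); print(round(k,2),w[m][i].round(3))
for n,uv in(('tape',(385,256)),('mug',(241,175)),('tin',(400,192))): print(n,onz(ray(t,uv),.05).round(3))
E
```

```text
mark [ 0.6102 -0.0868  0.1519] res 0.0002 loc [-0.0397  0.0071]
   onz [-0.04    0.0075] [-0.0417  0.008 ]
pointer [ 0.6186 -0.1697  0.1546] res 0.001 loc [-0.0227 -0.0745]
   onz [-0.0229 -0.0731] [-0.0266 -0.0729]
post [ 0.6441 -0.1812  0.2211] res 0.0023 loc [ 0.0038 -0.0833]
tip [ 0.6494 -0.1433  0.217 ] res 0.0003 loc [ 0.0052 -0.045 ]
knob [ 0.4577 -0.0843  0.0517] res 0.0007 loc [-0.1917 -0.0063]
dooredgetop [ 0.4854 -0.1173  0.1378] res 0.0007 loc [-0.1607 -0.0363]
hingetop [0.5828 0.0272 0.1333] res 0.0001 loc [-0.079   0.1176]
fl [0.5852 0.0365 0.1506] res 0.0012 loc [-0.0775  0.1271]
   onz [-0.078  0.126] [-0.0764  0.128 ]
fr [ 0.5672 -0.2179  0.1352] res 0.006 loc [-0.0688 -0.1278]
   onz [-0.0744 -0.1297] [-0.0777 -0.1126]
bl [0.735  0.0214 0.1527] res 0.0007 loc [0.073  0.1277]
   onz [0.0741 0.1284] [0.0754 0.1262]
br [ 0.7108 -0.2332  0.1471] res 0.0017 loc [ 0.0756 -0.128 ]
   onz [ 0.0739 -0.1289] [ 0.0736 -0.1246]
-0.05 [ 0.238 -0.709  0.006]
0.0 [ 0.146 -0.602  0.267]
0.05 [ 0.147 -0.582  0.298]
0.1 [ 0.278 -0.578  0.014]
0.15 [ 0.27  -0.499  0.01 ]
0.2 [ 0.325 -0.469  0.228]
0.25 [ 0.323 -0.449  0.235]
0.3 [ 0.288 -0.338  0.012]
0.35 [ 0.289 -0.282  0.018]
0.4 [ 0.434 -0.299  0.023]
0.45 [ 0.412 -0.277  0.027]
0.5 [ 0.457 -0.253  0.024]
0.55 [ 0.541 -0.193  0.171]
0.6 [ 0.568 -0.145  0.153]
tape [ 0.437 -0.267  0.05 ]
mug [0.677 0.139 0.05 ]
tin [ 0.62  -0.319  0.05 ]
```

jog_arm(increments=[0,0,-45,8.5,0,0,-45,8.5,0,0,-35,2.3,0,0,0,0], fingers=0, newtons=30)

```text
t: 0.6
position: [0.1555, -0.6589, 0.3268]
ee_rot: [3.133, -0.003, -0.106]
ft_force: [-0.4, -0.1, 0.1]
grip_width: 0.0278
finger_force: 0.0
```

jog_arm(increments=[16,-41,0,0,16,-41,0,0,16,-41,0,0,16,-41,0,0,16,-41,0,0])

```text
t: 1.1
position: [0.2565, -0.4595, 0.3204]
ee_rot: [-3.141, 0.001, -0.104]
ft_force: [1.5, 0.2, -0.5]
grip_width: 0.0003
finger_force: 0.0
```

jog_arm(increments=[16,-41,0,0,16,-41,0,0,16,-41,0,0,16,-41,0,0,0,0,0,0])

```text
t: 1.6
position: [0.3398, -0.2996, 0.3209]
ee_rot: [-3.139, -0.001, -0.096]
ft_force: [-0.6, -0.1, -0.2]
grip_width: -0.0002
finger_force: 0.0
```

jog_arm(increments=[16,-41,0,0.4,16,-41,0,0,16,-41,0,0,16,-40,0,0,16,-40,0,0])

```text
t: 2.1
position: [0.4391, -0.1109, 0.3207]
ee_rot: [3.142, 0.0, -0.112]
ft_force: [0.2, -1.1, 1.0]
grip_width: -0.0005
finger_force: 0.0
```

jog_arm(increments=[0,0,40,0,0,0,40,0,0,0,40,0,0,0,0,0])

```text
t: 2.5
position: [0.4354, -0.1119, 0.197]
ee_rot: [-3.141, 0.009, -0.111]
ft_force: [-1.0, 0.5, 0.7]
grip_width: -0.0003
finger_force: 0.0
```

jog_arm(increments=[0,0,32,0,0,0,32,0,0,0,31,0,0,0,0,0])

```text
t: 2.9
position: [0.4376, -0.1123, 0.1048]
ee_rot: [-3.141, 0.004, -0.112]
ft_force: [-0.8, 0.0, 0.5]
grip_width: 0.0003
finger_force: 0.0
```

jog_arm(increments=[15,0,0,0,12,0,0,0,12,0,0,0,12,0,0,0,12,0,0,0])

```text
t: 3.4
position: [0.5028, -0.1194, 0.1067]
ee_rot: [3.142, -0.001, -0.112]
ft_force: [-0.5, 0.5, -0.3]
grip_width: 0.0002
finger_force: 0.0
```

jog_arm(increments=[8,0,0,0,8,0,0,0,4,0,0,0,0,0,0,0])

```text
t: 3.8
position: [0.5217, -0.1214, 0.1059]
ee_rot: [-3.141, 0.0, -0.112]
ft_force: [-0.3, 0.5, 0.2]
grip_width: -0.0001
finger_force: 0.0
```

Run:
```python
from h import *
s=shot('scene');i=s['image'][100:270,220:430,::-1];cv2.imwrite('pics/s1.png',cv2.resize(i,None,fx=3,fy=3,interpolation=2))
st=env.read_state();print(loc(st['position']),st['t'],st['ft_force'])
```

```text
[-0.12467204 -0.03664973] 3.85 [0.0971714  0.48545541 0.55856999]
```

View pics/s1.png

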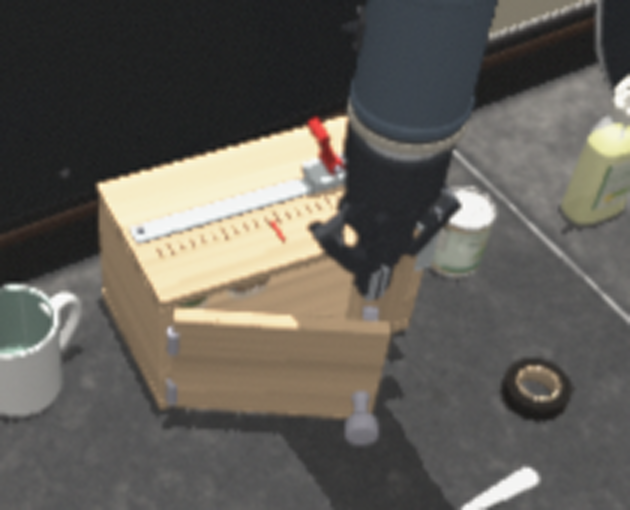

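The shut finger at about (375,280) has passed beyond the door's free edge, which is at (388,322), and the door is still open. I'll back out on the right and come in farther left.

jog_arm(increments=[0,12,0,0,-20,0,0,0,-30,0,0,0,-35,0,0,0,0,0,0,0])

```text
t: 4.35
position: [0.4298, -0.1246, 0.1059]
ee_rot: [3.141, 0.005, -0.114]
ft_force: [0.7, -0.8, 0.3]
grip_width: 0.0002
finger_force: 0.0
```

jog_arm(increments=[0,-30,0,0,0,-30,0,0,0,0,0,0])

```text
t: 4.65
position: [0.4431, -0.0613, 0.1065]
ee_rot: [-3.14, -0.001, -0.108]
ft_force: [0.1, 0.1, 0.6]
grip_width: 0.0002
finger_force: 0.0
```

```bash
cat > door.py <<'E'
from h import *
def door():
    a=[]
    for n in('scene','top'):
        w=cloud(shot(n)).reshape(-1,3);q=(w[:,:2]-O)@RL
        m=(w[:,2]>.125)&(w[:,2]<.1385)&(q[:,0]<-.08)&(q[:,0]>-.25)&(q[:,1]<.11)&(q[:,1]>-.075)
        q=q[m]-[-.075,.12]; q=q[(np.hypot(*q.T)>.03)&(np.hypot(*q.T)<.185)]
        an=np.arctan2(-q[:,0],-q[:,1])
        a.append((n,len(q),np.percentile(an,[10,50,90]).round(3)))
    return a
st=env.read_state();print(door(),loc(st['position']).round(4),st['position'][2],st['t'],st['ft_force'].round(1))
E
python3 door.py
```

```text
[('scene', 123, array([0.608, 0.682, 0.845])), ('top', 48, array([0.491, 0.635, 0.807]))] [-0.2086  0.015 ] 0.10647152958903061 4.65 [0.1 0.1 0.6]
```

jog_arm(increments=[12,0,0,0,12,0,0,0,12,0,0,0,12,2,0,0,12,4,0,0])

```text
t: 5.25
position: [0.5025, -0.0773, 0.106]
ee_rot: [-3.141, 0.0, -0.112]
ft_force: [0.6, -0.8, 0.3]
grip_width: 0.0001
finger_force: 0.0
```

jog_arm(increments=[10,6,0,0,10,6,0,0,8,6,0,0,6,6,0,0,3,4,0,0])

```text
t: 5.75
position: [0.5352, -0.1098, 0.106]
ee_rot: [3.141, 0.0, -0.113]
ft_force: [-0.1, -0.3, -0.5]
grip_width: 0.0001
finger_force: 0.0
```

```bash
python3 door.py
```

```text
[('scene', 259, array([0.474, 0.598, 0.779])), ('top', 94, array([0.483, 0.573, 0.721]))] [-0.1119 -0.0236] 0.10602463530992642 5.75 [-0.1 -0.3 -0.5]
```

Run:
```python
from h import *
s=shot('scene')['image'][110:260,230:410];t=shot('top')['image'][125:275,230:400]
f=lambda i:cv2.resize(i[...,::-1],(390,330),interpolation=2)
cv2.imwrite('pics/st2.png',np.hstack([f(s),f(t)]))
```

```text
(no output)
```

View pics/st2.png

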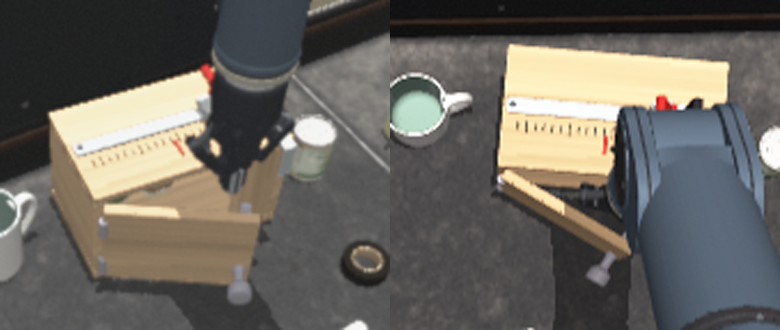

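The finger tip is at about (235,185) in the left panel and the door is still open at about 30°, with no contact force. I'll check where the tip really is using the depth images.

Run:
```python
from h import *
st=env.read_state();p=st['position'];print(p,st['ee_rot'])
s=shot('scene');w=cloud(s);K=s['mtx']
def proj(c,p):
    q=c['R'].T@(np.array(p)-c['origin']);K=c['mtx'];return np.array([K[0,2]+K[0,0]*q[0]/-q[2],K[1,2]-K[1,1]*q[1]/-q[2]]),-q[2]
uv,d=proj(s,p);print('tcp proj',uv,d,'crop',(uv-[230,110])*[390/180,330/150])
u,v=map(int,uv)
for dv in range(-16,20,4): print(v+dv,w[v+dv,u].round(3),loc(w[v+dv,u]).round(3),s['image'][v+dv,u])
# door top edge
for q in((-.079,.118),(-.161,-.036),(-.12,.03)): print(proj(s,[*wor(q),.14])[0].round(1))
m=(w[...,2]>.12)&(w[...,2]<.146)&(w[...,0]<.57)&(w[...,0]>.4)&(w[...,1]<.05)&(w[...,1]>-.2)
P=w[m];q=(P[:,:2]-O)@RL
for b in np.arange(-.16,.14,.02):
    k=(q[:,1]>b)&(q[:,1]<b+.02); 
    if k.any(): print('y',round(b,2),k.sum(),'x',q[k,0].min().round(3),np.median(q[k,0]).round(3),q[k,0].max().round(3))
c=shot('wrist');save(c,'w3.png');print(c['origin'],c['orientation'])
```

```text
[ 0.5345018  -0.10872371  0.10607793] [-3.14142315e+00  4.10973105e-04 -1.12094874e-01]
tcp proj [333.2580849  204.60053178] 1.008224203563901 crop [223.72585061 208.12116992]
188 [ 0.532 -0.096  0.177] [-0.116 -0.01 ] [38 40 42]
192 [ 0.529 -0.096  0.166] [-0.119 -0.01 ] [38 40 42]
196 [ 0.528 -0.097  0.152] [-0.12  -0.011] [96 84 71]
200 [ 0.608 -0.171  0.017] [-0.033 -0.077] [178 152 119]
204 [ 0.597 -0.164  0.014] [-0.044 -0.071] [176 149 118]
208 [ 0.503 -0.081  0.141] [-0.147  0.001] [177 150 119]
212 [ 0.499 -0.08   0.13 ] [-0.151  0.002] [136 115  93]
216 [ 0.498 -0.082  0.115] [-0.152  0.   ] [136 116  93]
220 [ 0.498 -0.085  0.097] [-0.151 -0.002] [130 111  89]
[278.  202.4]
[349.2 207.9]
[317.4 203.8]
y -0.12 48 x -0.103 -0.1 -0.075
y -0.1 15 x -0.102 -0.076 -0.074
y -0.08 3 x -0.078 -0.076 -0.074
y -0.06 2 x -0.135 -0.134 -0.133
y -0.04 78 x -0.17 -0.162 -0.129
y -0.02 95 x -0.165 -0.155 -0.116
y -0.0 83 x -0.153 -0.145 -0.129
y 0.02 87 x -0.143 -0.135 -0.119
y 0.04 84 x -0.133 -0.125 -0.109
y 0.06 82 x -0.122 -0.114 -0.102
y 0.08 88 x -0.112 -0.104 -0.091
y 0.1 59 x -0.103 -0.096 -0.091
y 0.12 1 x -0.092 -0.092 -0.092
[ 0.60582875 -0.11598867  0.28429265] [-2.90600970e-01  8.15762593e-04 -1.68283618e+00]
```

View pics/w3.png

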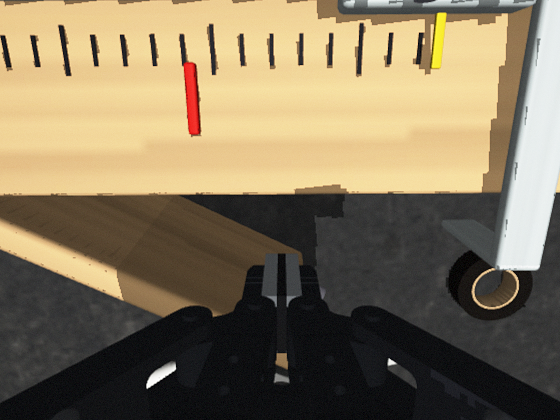

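In the wrist view, the finger tips are at (282,258), the mark at (190,65) and the pointer tip at (436,68). The door lies under the fingers on the left, so the tips passed above it. I'll check the reported TCP against the cameras.

Run:
```python
from h import *
c=shot('wrist');w=cloud(c)
for n,u,v in(('mark',192,100),('markfront',195,132),('ptr',436,66),('top',300,150),('topedge',300,190)): print(n,w[v,u].round(4),loc(w[v,u]).round(4))
for v in range(240,345,8): print(v,w[v,272].round(3),w[v,292].round(3))
s=shot('scene');ws=cloud(s);im=s['image'].astype(int)
dark=(im.sum(-1)<200)&(abs(ws[...,0]-.53)<.05)&(abs(ws[...,1]+.105)<.06)&(ws[...,2]>.05)&(ws[...,2]<.25)
q=ws[dark];i=np.argsort(q[:,2])[:12];print(q[i].round(3))
print(env.read_state()['position'],loc(env.read_state()['position']))
```

```text
mark [ 0.6082 -0.0853  0.1541] [-0.0419  0.0083]
markfront [ 0.5975 -0.0846  0.155 ] [-0.0526  0.0079]
ptr [ 0.6096 -0.1659  0.1598] [-0.032  -0.0716]
top [ 0.5865 -0.1205  0.1506] [-0.0598 -0.0289]
topedge [ 0.5713 -0.1191  0.1495] [-0.0751 -0.0291]
240 [ 0.502 -0.097  0.024] [ 0.491 -0.112  0.001]
248 [ 0.503 -0.097  0.041] [ 0.493 -0.111  0.022]
256 [ 0.545 -0.105  0.15 ] [ 0.544 -0.113  0.149]
264 [ 0.545 -0.105  0.157] [ 0.544 -0.113  0.156]
272 [ 0.545 -0.106  0.163] [ 0.545 -0.113  0.164]
280 [ 0.545 -0.106  0.169] [ 0.544 -0.113  0.169]
288 [ 0.545 -0.106  0.175] [ 0.544 -0.113  0.174]
296 [ 0.545 -0.106  0.179] [ 0.544 -0.112  0.179]
304 [ 0.546 -0.106  0.187] [ 0.545 -0.112  0.186]
312 [ 0.546 -0.106  0.19 ] [ 0.545 -0.112  0.19 ]
320 [ 0.546 -0.106  0.194] [ 0.545 -0.112  0.194]
328 [ 0.544 -0.106  0.195] [ 0.544 -0.112  0.197]
336 [ 0.537 -0.105  0.189] [ 0.543 -0.112  0.198]
344 [ 0.535 -0.105  0.19 ] [ 0.535 -0.111  0.191]
[[ 0.53  -0.101  0.152]
 [ 0.528 -0.096  0.156]
 [ 0.529 -0.099  0.157]
 [ 0.533 -0.097  0.158]
 [ 0.537 -0.096  0.158]
 [ 0.53  -0.094  0.159]
 [ 0.529 -0.099  0.16 ]
 [ 0.528 -0.101  0.161]
 [ 0.538 -0.096  0.161]
 [ 0.527 -0.095  0.161]
 [ 0.528 -0.095  0.163]
 [ 0.539 -0.096  0.164]]
[ 0.53465363 -0.1085127   0.10618111] [-0.11262109 -0.02240757]
```

All three cameras put the shut fingertips at z≈0.149, while the state reports 0.106. The reported TCP is about 43 mm too low in z, and x/y agree. I'll work from the camera-measured tip from here on: back out above the door, go down to a true tip height of about 0.10, and push.

jog_arm(increments=[-15,-12,0,0,-28,-12,0,0,-30,-8,0,0,-24,-5,0,0,0,0,0,0])

```text
t: 6.65
position: [0.4392, -0.0603, 0.1062]
ee_rot: [3.141, 0.002, -0.11]
ft_force: [1.5, -0.8, 0.6]
grip_width: -0.0001
finger_force: 0.0
```

jog_arm(increments=[0,0,25,0,0,0,25,0,0,0,0,0])

```text
t: 6.95
position: [0.4416, -0.0611, 0.0543]
ee_rot: [3.142, 0.003, -0.112]
ft_force: [-0.7, -0.2, 0.5]
grip_width: -0.0
finger_force: 0.0
```

jog_arm(increments=[12,0,0,0,12,0,0,0,12,0,0,0,12,2,0,0,12,4,0,0])

```text
t: 7.45
position: [0.5029, -0.0741, 0.0565]
ee_rot: [-3.141, -0.001, -0.112]
ft_force: [-1.3, 0.7, 1.2]
grip_width: 0.0005
finger_force: 0.0
```

jog_arm(increments=[10,6,0,0,10,6,0,0,8,6,0,0,4,6,0,0,2,4,0,0])

```text
t: 7.95
position: [0.5317, -0.1062, 0.0558]
ee_rot: [3.142, 0.001, -0.113]
ft_force: [-5.0, 2.7, 0.3]
grip_width: -0.0
finger_force: 0.0
```

```bash
python3 door.py
python3 - <<'E'
from h import *
c=shot('wrist');w=cloud(c);q=w[250:340,272];q=q[q[:,2]>.07];print(q[:4].round(3))
E
```

```text
[('scene', 139, array([0.23 , 0.322, 0.472])), ('top', 42, array([0.135, 0.279, 0.447]))] [-0.1158 -0.0205] 0.055817225064923634 7.95 [-5.   2.7  0.3]
[[ 0.56  -0.106  0.135]
 [ 0.56  -0.106  0.135]
 [ 0.56  -0.106  0.137]
 [ 0.56  -0.106  0.138]]
```

Door contact, 5 N. I'll keep pushing towards shut.

jog_arm(increments=[3,3,0,0,3,2,0,0,3,0,0,0,2,0,0,0,0,0,0,0])

```text
t: 8.6
position: [0.5432, -0.1116, 0.0563]
ee_rot: [-3.141, -0.001, -0.112]
ft_force: [-0.2, 0.5, -0.2]
grip_width: 0.0001
finger_force: 0.0
```

jog_arm(increments=[2,0,0,0,2,0,0,0,2,0,0,0,0,0,0,0])

```text
t: 9.0
position: [0.5435, -0.1119, 0.0551]
ee_rot: [3.141, 0.009, -0.111]
ft_force: [-16.0, 1.8, 2.8]
grip_width: -0.0001
finger_force: 0.0
```

```bash
cat > dchk.py <<'E'
from h import *
for n in('scene','top','wrist'):
    w=cloud(shot(n)).reshape(-1,3);q=(w[:,:2]-O)@RL
    m=(w[:,2]>.05)&(w[:,2]<.135)&(q[:,0]<-.079)&(q[:,0]>-.13)&(q[:,1]<.11)&(q[:,1]>-.058)
    q=q[m]
    if len(q)<8: continue
    r=[(round(b,2),int(k.sum()),float(np.median(q[k,0]).round(4))) for b in np.arange(-.06,.11,.04) for k in [(q[:,1]>b)&(q[:,1]<b+.04)] if k.sum()>3]
    print(n,r)
st=env.read_state();print(loc(st['position']).round(4),st['t'],st['ft_force'].round(1))
E
python3 dchk.py
```

```text
scene [(np.float64(-0.06), 169, -0.112), (np.float64(-0.02), 263, -0.0901), (np.float64(0.02), 281, -0.0897), (np.float64(0.06), 295, -0.0898), (np.float64(0.1), 70, -0.0897)]
top [(np.float64(0.02), 42, -0.09), (np.float64(0.06), 58, -0.09), (np.float64(0.1), 14, -0.0899)]
wrist [(np.float64(-0.06), 568, -0.1035), (np.float64(-0.02), 80, -0.0966)]
[-0.1035 -0.0249] 9.15 [-15.1   0.8   2.2]
```

The door face is flush at locker x=-0.090 across its whole width, so it is seated. Next I'll back off, rise, open the fingers and go above the leg.

jog_arm(increments=[-15,0,0,0,-15,0,0,0,0,0,-45,0,0,0,-45,0,0,0,-45,0], fingers=85)

```text
t: 9.65
position: [0.5191, -0.1088, 0.1931]
ee_rot: [-3.141, -0.001, -0.111]
ft_force: [1.7, 0.1, -0.2]
grip_width: 0.0722
finger_force: 0.0
```

jog_arm(increments=[0,0,-45,0,0,0,-15,0,40,12,0,0,40,12,0,0,40,12,0,0])

```text
t: 10.15
position: [0.6359, -0.1588, 0.2522]
ee_rot: [3.141, -0.003, -0.112]
ft_force: [0.3, -0.2, -0.1]
grip_width: 0.0849
finger_force: 0.0
```

jog_arm(increments=[14,3,0,0,0,0,0,0,0,0,0,0])

```text
t: 10.45
position: [0.6474, -0.1623, 0.2509]
ee_rot: [-3.141, 0.0, -0.112]
ft_force: [0.0, 1.0, -0.8]
grip_width: 0.085
finger_force: 0.0
```

```bash
python3 dchk.py
python3 - <<'E'
from h import *
c=shot('wrist');save(c,'w4.png');st=env.read_state();print(st['position'],st['ee_rot'])
w=cloud(c);im=c['image'].astype(int)
for n,m in (('red',(im[...,0]>130)&(im[...,1]<70)&(im[...,2]<70)),('yel',(im[...,0]>150)&(im[...,1]>120)&(im[...,2]<60))):
    nl,l,s,ce=cv2.connectedComponentsWithStats(m.astype(np.uint8))
    for i in range(1,nl):
        if s[i,4]>40: q=w[l==i];L=(q[:,:2]-O)@RL;print(n,s[i],np.median(q,0).round(4),'loc',np.median(L,0).round(4),L.min(0).round(4),L.max(0).round(4),'z',q[:,2].max().round(3))
E
```

```text
scene [(np.float64(-0.06), 315, -0.0902), (np.float64(-0.02), 271, -0.0899), (np.float64(0.02), 280, -0.0898), (np.float64(0.06), 294, -0.0898), (np.float64(0.1), 74, -0.0896)]
top [(np.float64(-0.06), 133, -0.0987), (np.float64(-0.02), 57, -0.09), (np.float64(0.02), 59, -0.0901), (np.float64(0.06), 57, -0.0901), (np.float64(0.1), 14, -0.09)]
[ 0.0047 -0.0642] 10.6 [ 0.2 -0.2 -0.1]
[ 0.64700964 -0.16240349  0.25178508] [ 3.14151895e+00 -6.29865791e-04 -1.11603334e-01]
red [276 198   5  29  54] [nan nan nan] loc [nan nan] [nan nan] [nan nan] z nan
red [244 212   9  36 221] [nan nan nan] loc [nan nan] [nan nan] [nan nan] z nan
red [191 236   5  26  69] [nan nan nan] loc [nan nan] [nan nan] [nan nan] z nan
yel [290 226   4  14  44] [ 0.6149 -0.1663  0.1598] loc [-0.0268 -0.0717] [-0.0351 -0.0725] [-0.0207 -0.0703] z 0.161
```

View pics/w4.png

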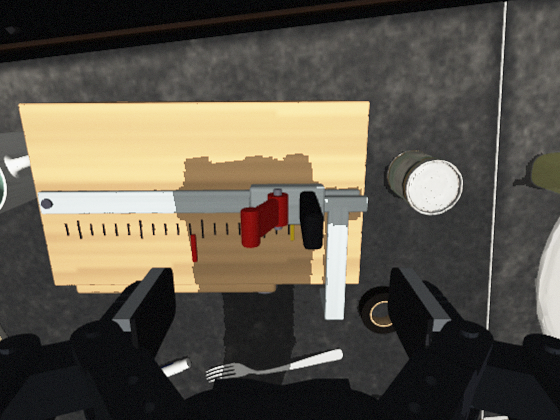

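The view shows the red lever tip at (250,227) and the post at (312,220), centred between the open fingers at (160,300) and (405,300). The tin and tape are clear. I'll descend around them.

jog_arm(increments=[-3,0,30,-0.4,0,0,30,0,0,0,30,0,0,0,17,0,0,0,0,0])

```text
t: 11.15
position: [0.6426, -0.1621, 0.142]
ee_rot: [-3.141, 0.004, -0.105]
ft_force: [-0.8, 1.1, 0.9]
grip_width: 0.0851
finger_force: 0.0
```

jog_arm(increments=[0,0,0,0,0,0,0,0], fingers=62)

```text
t: 11.35
position: [0.6454, -0.1625, 0.1459]
ee_rot: [3.141, -0.003, -0.105]
ft_force: [-0.3, 0.2, 0.3]
grip_width: 0.0621
finger_force: 0.0
```

```bash
cat > mk.py <<'E'
from h import *
import sys
def blobs(n):
    c=shot(n);w=cloud(c);im=c['image'].astype(int);L=(w[...,:2]-O)@RL
    out={}
    red=(im[...,0]>110)&(im[...,1]<70)&(im[...,2]<70)&(w[...,2]<.162)&(w[...,2]>.148)&(L[...,0]<-.02)
    yel=(im[...,0]>140)&(im[...,1]>110)&(im[...,2]<80)&(im[...,0]-im[...,2]>90)&(w[...,2]<.17)&(L[...,0]<-.015)
    tip=(im[...,0]>110)&(im[...,1]<70)&(im[...,2]<70)&(w[...,2]>.195)
    for k,m in(('mark',red),('ptr',yel),('tip',tip)):
        q=L[m]
        if len(q)>2: out[k]=(len(q),np.median(q,0).round(4).tolist(),q[:,1].min().round(4),q[:,1].max().round(4))
    return out
for n in('wrist','top','scene'): print(n,blobs(n))
st=env.read_state();print(loc(st['position']).round(4),st['position'][2],st['t'],st['ft_force'].round(1),st['grip_width'],st['finger_force'])
E
python3 mk.py
python3 - <<'E'
from h import *
save(shot('wrist'),'w5.png')
E
```

```text
wrist {'mark': (22, [-0.0308, -0.0081], np.float64(-0.0674), np.float64(0.0102)), 'ptr': (75, [-0.0264, -0.0714], np.float64(-0.0724), np.float64(-0.0708)), 'tip': (1129, [-0.0006, -0.0436], np.float64(-0.0475), np.float64(-0.022))}
top {'ptr': (6, [-0.0226, -0.0723], np.float64(-0.074), np.float64(-0.0713)), 'tip': (12, [-0.0113, -0.0434], np.float64(-0.0545), np.float64(-0.0381))}
scene {'tip': (29, [-0.0093, -0.0446], np.float64(-0.0553), np.float64(-0.0397))}
[ 0.0029 -0.0646] 0.14535576868371097 11.5 [-1.3  0.3  0. ] 0.06208078556165711 0.0
```

View pics/w5.png

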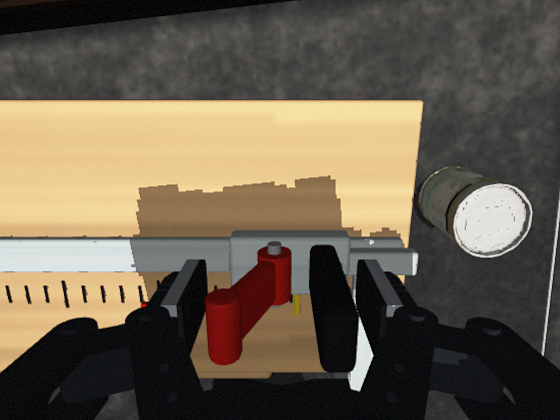

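The fingers straddle the lever tip (225,330) and the post (330,310), and the pointer is at (297,303). I'll slide left with the right finger pushing on the post.

jog_arm(increments=[0,-6,0,0,0,-8,0,0,0,-10,0,0,0,-10,0,0,0,-10,0,0])

```text
t: 12.05
position: [0.6494, -0.1175, 0.1442]
ee_rot: [-3.142, -0.0, -0.105]
ft_force: [0.1, -2.5, 2.0]
grip_width: 0.0622
finger_force: 1.2
```

jog_arm(increments=[0,-10,0,0,0,-10,0,0,0,-6,0,0,0,-4,0,0,0,0,0,0])

```text
t: 12.55
position: [0.6524, -0.0877, 0.144]
ee_rot: [-3.141, 0.0, -0.104]
ft_force: [-0.6, -0.3, -0.2]
grip_width: 0.0618
finger_force: 0.0
```

```bash
python3 mk.py
```

```text
wrist {'mark': (12, [-0.0408, 0.0093], np.float64(0.0082), np.float64(0.0389)), 'tip': (22, [0.0087, 0.0253], np.float64(0.0237), np.float64(0.0268))}
top {'mark': (12, [-0.0371, 0.0081], np.float64(0.0064), np.float64(0.0095)), 'ptr': (6, [-0.024, -0.0027], np.float64(-0.0036), np.float64(-0.0024)), 'tip': (7, [-0.0128, 0.0274], np.float64(0.0226), np.float64(0.043))}
scene {'tip': (26, [-0.0038, 0.0258], np.float64(0.0168), np.float64(0.0305))}
[0.0021 0.0095] 0.14383784832489793 12.7 [ 0.8 -0.3  0.4] 0.06198424107755106 0.0
```

jog_arm(increments=[0,-4,0,0,0,-3,0,0,0,-2,0,0,0,0,0,0,0,0,0,0])

```text
t: 13.2
position: [0.6534, -0.0795, 0.1442]
ee_rot: [-3.141, -0.0, -0.105]
ft_force: [0.1, 1.4, -0.4]
grip_width: 0.0623
finger_force: 0.0
```

```bash
python3 mk.py;python3 - <<'E'
from h import *
s=shot('wrist')['image'][200:420,130:430];t=shot('top')['image'][155:230,270:370]
f=lambda i,z:cv2.resize(i[...,::-1],z,interpolation=2)
cv2.imwrite('pics/st6.png',np.hstack([f(s,(400,300)),f(t,(400,300))]))
E
```

```text
wrist {'mark': (15, [-0.0355, 0.0092], np.float64(0.0085), np.float64(0.0095)), 'tip': (25, [0.0093, 0.0333], np.float64(0.032), np.float64(0.0357))}
top {'mark': (9, [-0.0388, 0.0082], np.float64(0.0061), np.float64(0.0093)), 'tip': (6, [-0.0106, 0.0365], np.float64(0.0327), np.float64(0.0424))}
scene {'tip': (25, [-0.0035, 0.0327], np.float64(0.024), np.float64(0.0361))}
[0.0025 0.0187] 0.14420117073201327 13.35 [0.4 0.2 0.2] 0.06235402656093178 0.0
```

View pics/st6.png

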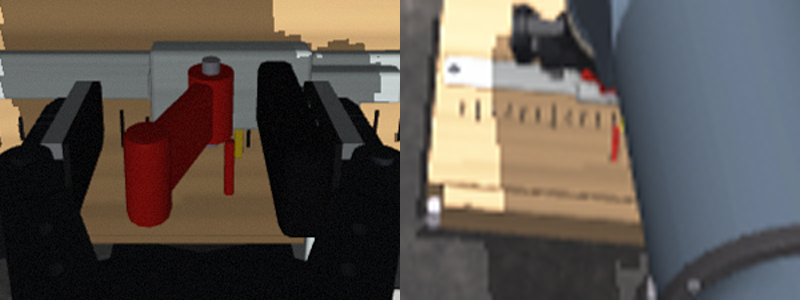

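The left panel shows the pointer at (240,143), still slightly right of the mark at (229,165). I'll measure the pair directly in the wrist image.

```bash
cat > pm.py <<'E'
from h import *
def pm(n='wrist'):
    c=shot(n);im=c['image'].astype(int);w=cloud(c);L=(w[...,:2]-O)@RL;r,g,b=[im[...,i] for i in range(3)]
    near=(L[...,0]<-.015)&(L[...,0]>-.06)&(w[...,2]>.148)&(w[...,2]<.166)
    o={}
    for k,m,z in(('mark',near&(r>70)&(g<.4*r)&(b<.4*r),.154),('ptr',near&(r>70)&(g>.6*r)&(b<.35*r),.1595)):
        v,u=np.nonzero(m)
        if len(u)<8: o[k]=None;continue
        # per-row mid columns -> plane z -> locker
        P=np.array([loc(onz(ray(c,(u[v==y].mean(),y)),z)) for y in np.unique(v)])
        o[k]=(len(u),P.mean(0).round(4).tolist(),P[:,1].min().round(4),P[:,1].max().round(4),np.median(w[m][:,2]).round(4))
    return o
if __name__=='__main__':
    o=pm();print(o)
    if o['mark'] and o['ptr']: print('ptr-mark mm',1000*(o['ptr'][1][1]-o['mark'][1][1]))
    st=env.read_state();print('tcp',loc(st['position']).round(4),'t',st['t'],st['ft_force'].round(1),'w',st['grip_width'],st['finger_force'])
E
python3 pm.py
```

```text
{'mark': (274, [-0.0406, 0.009], np.float64(0.0085), np.float64(0.014), np.float64(0.1544)), 'ptr': (123, [-0.0269, 0.0055], np.float64(0.0054), np.float64(0.0056), np.float64(0.1599))}
ptr-mark mm -3.4999999999999996
tcp [0.0024 0.0185] t 13.5 [ 0.4  0.1 -0.1] w 0.062056486453773 0.0
```

jog_arm(increments=[0,-1.5,0,0,0,-1.5,0,0,0,0,0,0])

```text
t: 13.8
position: [0.6536, -0.077, 0.1442]
ee_rot: [3.141, -0.0, -0.105]
ft_force: [-0.1, -0.8, -0.2]
grip_width: 0.0619
finger_force: 0.7
```

```bash
sed -i 's/P.mean(0)/np.median(P,0)/' pm.py; python3 pm.py
```

```text
{'mark': (216, [-0.0412, 0.0089], np.float64(0.0085), np.float64(0.0143), np.float64(0.1542)), 'ptr': (125, [-0.0269, 0.0082], np.float64(0.0079), np.float64(0.0083), np.float64(0.1598))}
ptr-mark mm -0.6999999999999993
tcp [0.0024 0.0214] t 13.85 [ 0.  -1.8  0.7] w 0.062013309401511174 0.6963515840470791
```

jog_arm(increments=[0,1.5,0,0,0,1,0,0,0,0,0,0], fingers=56)

```text
t: 14.15
position: [0.6533, -0.0793, 0.144]
ee_rot: [-3.141, 0.0, -0.105]
ft_force: [0.5, 0.1, -0.7]
grip_width: 0.056
finger_force: 0.0
```

jog_arm(increments=[0,1,0,0,0,0.5,0,0,0,0,0,0], fingers=53)

```text
t: 14.45
position: [0.6532, -0.081, 0.1441]
ee_rot: [-3.142, 0.0, -0.105]
ft_force: [-0.0, 0.8, -0.4]
grip_width: 0.0533
finger_force: 0.0
```

```bash
python3 pm.py
```

```text
{'mark': (224, [-0.0415, 0.0086], np.float64(0.0077), np.float64(0.0585), np.float64(0.1543)), 'ptr': (124, [-0.027, 0.0103], np.float64(0.0099), np.float64(0.0104), np.float64(0.1598))}
ptr-mark mm 1.7000000000000002
tcp [0.0024 0.0174] t 14.5 [-0.4 -0.7 -0.4] w 0.05275527901608067 0.0
```

The pointer is 1.7 mm left of the mark, and the right finger sits where the leg should end up. I'll close in small matched steps, with each finger step balanced by a tool shift to the right.

jog_arm(increments=[0,1,0,0,0,0,0,0], fingers=51)

```text
t: 14.7
position: [0.6531, -0.0814, 0.1442]
ee_rot: [-3.141, -0.0, -0.105]
ft_force: [-0.0, 1.9, 0.6]
grip_width: 0.0508
finger_force: 0.9
```

jog_arm(increments=[0,1,0,0,0,0,0,0], fingers=49)

```text
t: 14.9
position: [0.6531, -0.0827, 0.1445]
ee_rot: [-3.141, -0.0, -0.105]
ft_force: [-1.5, 2.2, 4.4]
grip_width: 0.0493
finger_force: 8.3
```

```bash
python3 pm.py
```

```text
{'mark': (185, [-0.0445, 0.0086], np.float64(0.0085), np.float64(0.0102), np.float64(0.1544)), 'ptr': (121, [-0.0268, 0.0086], np.float64(0.0084), np.float64(0.0089), np.float64(0.16))}
ptr-mark mm 0.0
tcp [0.0024 0.0156] t 14.95 [-0.1  0.8  3.7] w 0.04883754196985675 7.680444046854973
```

jog_arm(increments=[0,1,0,0,0,0,0,0], fingers=47)

```text
t: 15.15
position: [0.653, -0.084, 0.1447]
ee_rot: [3.142, -0.001, -0.105]
ft_force: [-3.3, 1.4, 5.6]
grip_width: 0.0475
finger_force: 7.4
```

jog_arm(increments=[0,1,0,0,0,0,0,0], fingers=45)

```text
t: 15.35
position: [0.6529, -0.0851, 0.1449]
ee_rot: [3.141, -0.001, -0.105]
ft_force: [-2.7, 1.9, 8.1]
grip_width: 0.045
finger_force: 6.7
```

jog_arm(increments=[0,1,0,0,0,0,0,0], fingers=43)

```text
t: 15.55
position: [0.653, -0.0861, 0.145]
ee_rot: [3.141, -0.001, -0.105]
ft_force: [-2.9, 0.5, 8.2]
grip_width: 0.0428
finger_force: 6.3
```

```bash
python3 pm.py
```

```text
{'mark': (195, [-0.0415, 0.0088], np.float64(0.0085), np.float64(0.0105), np.float64(0.1544)), 'ptr': (121, [-0.0269, 0.0083], np.float64(0.0082), np.float64(0.0085), np.float64(0.1599))}
ptr-mark mm -0.5000000000000004
tcp [0.0027 0.0122] t 15.6 [-2.6  1.6  8.1] w 0.04316834015476965 6.344829797744751
```

jog_arm(increments=[0,0.7,0,0,0,0,0,0], fingers=41)

```text
t: 15.8
position: [0.653, -0.0868, 0.145]
ee_rot: [3.141, -0.001, -0.105]
ft_force: [-1.5, 1.2, 8.1]
grip_width: 0.041
finger_force: 5.7
```

jog_arm(increments=[0,0.9,0,0,0,0,0,0], fingers=39)

```text
t: 16.0
position: [0.6531, -0.0877, 0.145]
ee_rot: [3.141, -0.002, -0.105]
ft_force: [-1.8, 0.4, 7.7]
grip_width: 0.0395
finger_force: 5.3
```

jog_arm(increments=[0,1,0,0,0,0,0,0], fingers=37)

```text
t: 16.2
position: [0.6531, -0.0887, 0.145]
ee_rot: [3.141, -0.002, -0.105]
ft_force: [-0.9, 0.8, 8.0]
grip_width: 0.037
finger_force: 5.0
```

```bash
python3 pm.py
```

```text
{'mark': (177, [-0.042, 0.0086], np.float64(0.0068), np.float64(0.0089), np.float64(0.1544)), 'ptr': (131, [-0.0271, 0.009], np.float64(0.0087), np.float64(0.009), np.float64(0.1597))}
ptr-mark mm 0.3999999999999993
tcp [0.0031 0.0097] t 16.25 [-1.2  0.2  7.5] w 0.036879357042647894 5.038986727595329
```

jog_arm(increments=[0,1,0,0,0,0,0,0], fingers=35)

```text
t: 16.45
position: [0.653, -0.0897, 0.145]
ee_rot: [3.141, -0.002, -0.105]
ft_force: [-0.7, 1.2, 7.3]
grip_width: 0.035
finger_force: 4.8
```

jog_arm(increments=[0,0.6,0,0,0,0,0,0,0,0,0,0], fingers=32)

```text
t: 16.75
position: [0.653, -0.0904, 0.1452]
ee_rot: [3.141, -0.002, -0.105]
ft_force: [-1.1, 1.4, 8.3]
grip_width: 0.0324
finger_force: 25.9
```

```bash
python3 pm.py
```

```text
{'mark': (192, [-0.0414, 0.0086], np.float64(0.0073), np.float64(0.0089), np.float64(0.1543)), 'ptr': (108, [-0.0271, 0.0094], np.float64(0.0091), np.float64(0.0096), np.float64(0.1599))}
ptr-mark mm 0.8000000000000004
tcp [0.0031 0.008 ] t 16.8 [-1.7  1.2  8.7] w 0.032900729259495776 25.875388383865356
```

jog_arm(increments=[0,0.8,0,0,0,0,0,0,0,0,0,0], fingers=25, newtons=40)

```text
t: 17.1
position: [0.6529, -0.0911, 0.1453]
ee_rot: [3.141, -0.002, -0.105]
ft_force: [-1.0, 1.2, 9.4]
grip_width: 0.0317
finger_force: 38.8
```

```bash
python3 pm.py; python3 dchk.py
python3 - <<'E'
from h import *
s=shot('wrist')['image'][180:420,130:430];t=shot('scene')['image'][110:260,200:400]
f=lambda i,z:cv2.resize(i[...,::-1],z,interpolation=2)
cv2.imwrite('pics/st7.png',np.hstack([f(s,(400,320)),f(t,(400,320))]))
E
```

```text
{'mark': (196, [-0.0418, 0.0087], np.float64(0.0071), np.float64(0.0088), np.float64(0.1543)), 'ptr': (121, [-0.0269, 0.0089], np.float64(0.0089), np.float64(0.0092), np.float64(0.1599))}
ptr-mark mm 0.2000000000000005
tcp [0.0032 0.0073] t 17.15 [-1.   1.9  9.2] w 0.031927824372317844 38.83106242865324
scene [(np.float64(-0.06), 295, -0.0906), (np.float64(-0.02), 273, -0.0898), (np.float64(0.02), 283, -0.0899), (np.float64(0.06), 288, -0.0897), (np.float64(0.1), 76, -0.0898)]
top [(np.float64(-0.06), 55, -0.1165), (np.float64(-0.02), 56, -0.09), (np.float64(0.02), 57, -0.0901), (np.float64(0.06), 61, -0.09), (np.float64(0.1), 15, -0.0901)]
[0.0031 0.0074] 17.3 [-1.1  1.4 10.1]
```

View pics/st7.png

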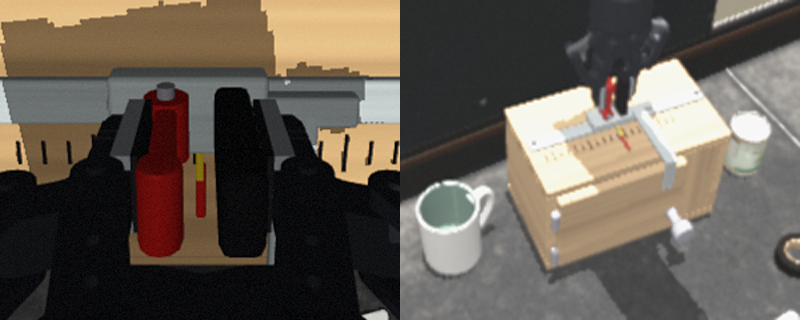

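The pointer at (201,165) is in line with the mark at (201,195). The lever is upright and clamped against the post at 39 N, and the door is flush. The mug and tin stand as before, so I'm handing in.

```bash
python3 -c "
from rig import job_done
print(job_done())"
```

```text
the job is handed in; nothing more can be done
None
```

The job is handed in at about 17 s: the door is shut flush, the pointer is within about 0.2 mm of the mark, and the lever is closed with the leg still gripped at about 39 N. The reported TCP height read about 43 mm too low, so the first two door pushes passed over the door without touching it; I took the finger height from the cameras after that.

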